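# Set the red strip gauge to its longest size

## Robot

A 6-joint arm with a two-finger parallel gripper is mounted at the origin on a cart in front of the work surface, level with it; the furniture and walls round the work are solid. World frame = base frame: x ahead of the robot, y to its left, z up, the work surface at z = 0. Lengths are in mm, angles in rad, forces in N, time in s.
With the tool pointing down it reaches from about 300 to 750 mm from the base axis. Payload 8.5 kg.
Tool frame: the origin (TCP) lies midway between the tips of the shut fingers; the grasp point (between the pads) lies 19 mm behind it; z points along the fingers, y is the line along which they close (so a half turn about z gives the same grasp; the last joint's range is limited). The gripper opens to 88 mm and grips with 3 to 60 N. Pads are 18 mm wide; open, the fingers measure 123 mm over their backs; the gripper's body (75 mm by 187 mm) begins 45 mm behind the grasp point.
Start: joints at [-1.495, 0.381, 1.297, -0, 1.464, -0.215], TCP at [157.69, -526.891, 201.648] pointing down, gripper open.
Joint ranges: [-3.11, 3.11], [-0.89, 2.33], [0.22, 2.48], [-1.42, 4.56], [0.17, 2.85], [-2.88, 2.88]. Speed limits (rad/s): [2.39, 2.39, 3.14, 3.14, 3.14, 3.14].

## Interface

Orientations are given as a rotation vector (axis times angle).
In Python, from station import state, cams, order, spotter gives the robot as it stands.
- The arm moves only by the tool step_arm, never from a script. Its arguments are lists of equal length, an entry for each row: "gripper": the finger opening in mm, from 0 to 88.1; "slide": the shift along the tool's x, y, z in mm, a list of three; "angular": the turn, a rotation vector about the tool's x, y, z in rad, a list of three. A call has 1 to 10 rows; each row shifts and turns the commanded pose from where the row before left it, along the tool's axes as they then stand; what a row does not reach is not made up. A row lasts 1/12 s, in which the tool goes at most 41.7 mm and 7.16 degrees, less where a joint would pass 70% of its speed; a pose out of reach is approached as far as the arm can. A call with a gripper value outside its range is refused whole. The fingers move at their own pace and stop on an object; "force" is the grip in N (left out, the last holds). Time passes only in rows, so rows that do not move let the fingers close. It gives the time, the measured TCP pose, the force, the opening and the grip force at its end, in the units of the state.
- state(): the state, without advancing time (a new reading comes with each control period).
- cams.capture(name): name is "side" or "top"; returns the picture (384x512x3 uint8, red, green, blue); there is no depth.
- cams.get_calibration(name): a dict with "mtx" (3x3 intrinsics, pixels), "origin" and "orientation" of the camera in the world. Camera axes: x right, y down, z forward; pixel columns grow to the right and rows downward; lengths in mm; the calibration is good to about 2 mm. A picture is of the moment at which its call begins. get_calibration takes no time and is no camera call.
- order.sign_off(): hands the job in; it is judged then, once.
Trained networks look in the newest picture that a camera, given by its name, has taken for a name from the list of things; names that differ only in an ending like _2 or _b are one class to them, and where a whole thing is asked for, a point or a joint stands for the part that bears it (a point fixed in the world has none). Each returns a list of dicts, best first, with "confidence" (0 to 1); they miss things now and then, are a little off and sometimes report something else, mostly with a low value. They report only what shows in the picture. A call takes as long as a camera call.
- spotter.trace(thing, camera): "region" (384x512 bool, what is visible of it) and "xy" ([column, row] in pixels, amid what is visible of it).
The state is a dict: "time_s": time; "joint_positions": joint angles; "qvel": joint speeds; "joint_torque": joint torques, N m; "eef_pos": TCP position; "orientation": TCP orientation; "force": force on the tool from outside, world axes, zero at the start; "wrist_torque": the same for the moment, N m; "opening": finger opening in mm; "grasp_force": force on a finger pad.
Only numpy, scipy, OpenCV 4.12 (cv2) and the standard library are available. Lean on these libraries where they do the work, as an engineer would, in place of code of your own. Each camera call takes 0.05 s, during which the arm holds its last target. There are 200 camera calls.

## Task

The next copper strips are the longest size: on the strip gauge with the red grip, slide the red grip along its track all the way to the green end stop and let go of it. The gauge with the blue grip is already set for another job, so leave its slide where it is.

Things in the scene. Friction and masses are not known exactly. Their poses are not given: they have to be found in the camera images.
- red_slide (a joint): slide of the red-gripped gauge, in m: 0 at its black end block, 0.080 hard against its green one; starts at 0 to 0.030. Friction about 1.5 N, no spring: it stays where left. The gauge is screwed down: aluminium bed 150 mm along the track, 80 across, 10 thick, end blocks 32 mm high. A blue-gripped gauge of the same build lies beside it, left or right, turned its own way
- red_grip (a point): point on the red grip's middle axis, 50 mm above the table. The grip is an upright block 18 mm across the track, 22 mm along it, 25 to 67 mm above the table, on a steel carriage (32 mm across, 34 along, top at 25 mm) whose flat stop finger reaches out 43 mm to one side, no higher than the carriage. Its sides are free to pinch from above. y axis: along the track to the green block
- red_home (a point): fixed point on the red-gripped gauge: where red_grip lies when the slide is fully against the green end block (also 50 mm above the table). The straight line from red_grip to it is the way to slide; the green block's near face is 17 mm beyond it
- blue_grip (a point): the same point in the blue grip of the other gauge, which is to stay where it is (all sizes as on the red-gripped one)

How it is judged (in metres and radians):
At the end, for the whole second after the job is handed in: The red slide rests within 10 mm of the green end stop (joint above 0.070 m), at rest, and the blue grip is within 10 mm of where it started (value of joint red_slide above 0.07 m and velocity of joint red_slide between -0.01 and 0.01 m/s and distance of blue_grip from where it was at the start of the episode below 0.01 m); the robot touches nothing.
It fails at once if the blue slide is moved by more than 10 mm (distance of blue_grip from where it was at the start of the episode above 0.01 m).
It also fails if it takes over 26 s, if anything falls off the work surface, if the arm or the gripper's body presses on something with over 40 N, if the wrist force passes 120 N, or if a joint passes its speed limit or range.

## Working session

There is one attempt and no reset: what is moved stays moved. The work goes in short steps, Python scripts to look and compute and a tool call to move; the robot and the scene stay as the last step left them, time stands still between calls to the robot, and variables do not carry over. Pictures are saved under pics/ and viewed, at most 10 in all, crops included, and the job is handed in when it is done.

Besides the shell and the picture viewer there is one more tool, called after "Request:" by a JSON object that holds its "name" and its "arguments", one argument or row to a line. step_arm: Moves the arm, as the interface text tells. Its arguments: {"type":"object","properties":{"gripper":{"type":"array","items":{"type":"number"}},"slide":{"type":"array","items":{"type":"array","items":{"type":"number"}}},"angular":{"type":"array","items":{"type":"array","items":{"type":"number"}}},"force":{"type":"number"}},"required":["gripper","slide","angular"]}

```bash
mkdir -p pics; python3 - <<'E'
from station import state,cams,spotter
import cv2,numpy as np
s=state();print(s['time_s'],s['eef_pos'],s['orientation'])
ims=[]
for n in("top","side"):
    im=cams.capture(n);cv2.imwrite(f"pics/{n}0.png",im[:,:,::-1])
    c=cams.get_calibration(n);print(n,c)
    for t in("red_grip","blue_grip"):
        for d in spotter.trace(t,n)[:2]:
            print(t,d['confidence'],d['xy'],d['region'].sum())
E
```

```text
0.0 [ 157.66679086 -526.56328997  201.02955512] [-3.10697492e+00 -4.55006749e-01 -1.17515936e-04]
top {'mtx': array([[362.6230647 ,   0.        , 249.8875233 ],
       [  0.        , 362.6230647 , 197.13545541],
       [  0.        ,   0.        ,   1.        ]]), 'origin': array([ 417.97644585, -244.05675989,  888.07232982]), 'orientation': array([-2.15803756,  2.12324527, -0.11535171])}
red_grip 0.6 [208.9, 209.4] 188
blue_grip 0.72 [302.7, 213.8] 229
side {'mtx': array([[355.25375782,   0.        , 257.78467474],
       [  0.        , 355.25375782, 192.81351226],
       [  0.        ,   0.        ,   1.        ]]), 'origin': array([ 460.11045819, -973.66892937,  462.70375138]), 'orientation': array([-2.07138177,  0.06509689, -0.03149658])}
red_grip 0.75 [256.2, 180.1] 220
blue_grip 0.78 [261.7, 227.3] 427
```

View pics/top0.png

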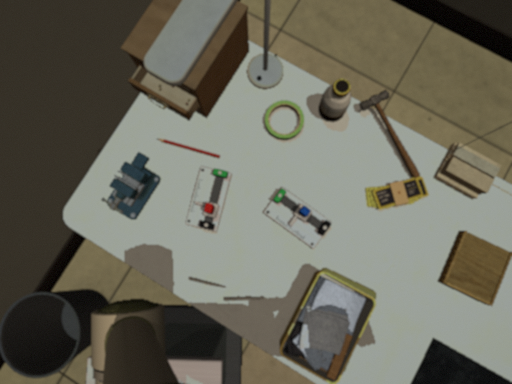

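View pics/side0.png

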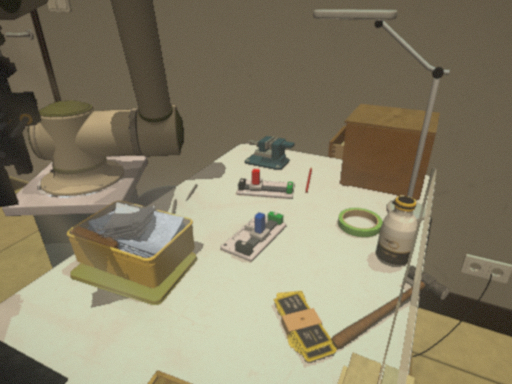

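Top view: red grip at about (209,209), its green block at (220,173) and black block at (206,225). The blue gauge is to its right at (303,213). Side view: red grip at (256,178), green block at (290,187).

```bash
cat > h.py <<'E'
import numpy as np,cv2
from station import state,cams,spotter
from scipy.spatial.transform import Rotation as R
def ray(n,uv):
    c=cams.get_calibration(n);d=np.linalg.solve(c['mtx'],[uv[0],uv[1],1.])
    return c['origin'],R.from_rotvec(c['orientation']).as_matrix()@d
def atz(n,uv,z):
    o,d=ray(n,uv);return o+d*(z-o[2])/d[2]
def tri(a,b):
    (o,d),(p,e)=ray('top',a),ray('side',b)
    k=np.linalg.lstsq(np.c_[d,-e],p-o,rcond=None)[0]
    A,B=o+d*k[0],p+e*k[1];return (A+B)/2,np.linalg.norm(A-B)
def blob(im,lo,hi,box):
    h=cv2.cvtColor(im,cv2.COLOR_RGB2HSV);m=cv2.inRange(h,lo,hi)
    x0,y0,x1,y1=box;k=np.zeros_like(m);k[y0:y1,x0:x1]=m[y0:y1,x0:x1]
    y,x=np.nonzero(k);return np.array([x.mean(),y.mean()]),len(x),(x.min(),x.max(),y.min(),y.max())
E
python3 - <<'E'
from h import *
t=cams.capture('top');s=cams.capture('side')
rt=blob(t,(0,140,60),(8,255,255),(195,195,225,222));rs=blob(s,(0,140,60),(8,255,255),(245,162,268,192))
gt=blob(t,(50,100,40),(85,255,255),(205,160,235,185));gs=blob(s,(50,100,40),(85,255,255),(280,175,300,198))
kt=blob(t,(0,0,0),(180,255,60),(195,215,218,235))
bt=blob(t,(105,130,50),(130,255,255),(290,200,315,225))
for a in(rt,rs,gt,gs,kt,bt):print(a)
print('tri red',tri(rt[0],rs[0]),'green',tri(gt[0],gs[0]))
print('red z50,60',atz('top',rt[0],50),atz('top',rt[0],60));g=atz('top',gt[0],28);k=atz('top',kt[0],28);print('green',g,'black',k)
d=(g-k);print(np.linalg.norm(d),np.degrees(np.arctan2(d[1],d[0])))
print('blue',atz('top',bt[0],55))
# bed outline (white) rect
h=cv2.cvtColor(t,cv2.COLOR_RGB2HSV)
cv2.imwrite('pics/crop1.png',cv2.resize(t[155:245,175:245,::-1],None,fx=6,fy=6,interpolation=cv2.INTER_CUBIC))
E
```

```text
(array([208.58823529, 207.94117647]), 68, (np.int64(204), np.int64(213), np.int64(204), np.int64(212)))
(array([255.42222222, 176.1       ]), 90, (np.int64(252), np.int64(258), np.int64(169), np.int64(183)))
(array([219.62903226, 173.22580645]), 62, (np.int64(213), np.int64(226), np.int64(169), np.int64(176)))
(array([289.05714286, 188.4       ]), 35, (np.int64(287), np.int64(291), np.int64(185), np.int64(192)))
(array([207.05797101, 223.69565217]), 69, (np.int64(200), np.int64(213), np.int64(218), np.int64(228)))
(array([304., 211.]), 55, (np.int64(300), np.int64(308), np.int64(207), np.int64(215)))
tri red (array([ 502.94103183, -125.67813405,   47.99071879]), np.float64(0.8110682243222169)) green (array([ 591.44136328, -145.7646418 ,   18.44792879]), np.float64(1.2889108579909518))
red z50,60 [ 503.14446398 -125.95564903   50.        ] [ 502.12822689 -127.36484853   60.        ]
green [ 590.18511814 -146.86410662   28.        ] black [ 467.70208231 -120.45041605   28.        ]
125.29875145403555 -12.169572286693263
blue [ 498.95136369 -346.83811323   55.        ]
```

View pics/crop1.png

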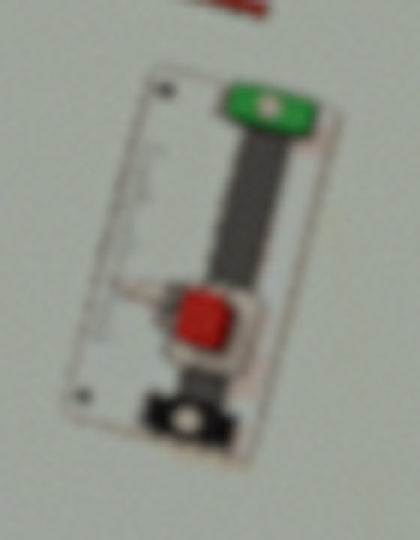

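Red grip triangulates to z≈48 with a 0.8 mm ray gap. The block spacing of 125 mm fits the build, so the measurements are consistent. Next I work out the approach.

```bash
cat > plan.py <<'E'
from h import *
import sys
tgt=np.array(eval(sys.argv[1]));a=np.radians(-12.5)
s=state();M=R.from_rotvec(s['orientation']);m=M.as_matrix()
ys=[np.array([-np.sin(a),np.cos(a),0])*k for k in(1,-1)]
y=max(ys,key=lambda v:v@m[:,1]);z=np.array([0,0,-1.]);W=R.from_matrix(np.c_[np.cross(y,z),y,z])
print('t',s['time_s'],'pos',s['eef_pos'].round(1),'f',s['force'].round(1),'open',s['opening'],'J',s['joint_positions'].round(2))
print('turn',(M.inv()*W).as_rotvec().round(3),'slide after turn',W.inv().apply(tgt-s['eef_pos']).round(1),'track in tool',W.inv().apply([np.cos(a),np.sin(a),0]).round(3))
E
python3 plan.py "[502.5,-126.5,110]"
```

```text
t 0.4 pos [ 157.7 -526.8  201.6] f [ 0.5  0.3 -0.4] open 87.9229803563429 J [-1.5   0.38  1.3  -0.    1.46 -0.22]
turn [-0.     0.     0.509] slide after turn [ 250.  -465.5   91.6] track in tool [1. 0. 0.]
```

Request:
{"name": "step_arm", "arguments": {
  "gripper": [60, 60, 60, 60, 60, 60, 60, 60, 60, 60],
  "slide": [
    [0, 0, 0],
    [0, 0, 0],
    [0, 0, 0],
    [0, 0, 0],
    [0, 0, 0],
    [15, -28, 0],
    [15, -28, 0],
    [15, -28, 0],
    [15, -28, 0],
    [15, -28, 0]
  ],
  "angular": [
    [0, 0, 0.102],
    [0, 0, 0.102],
    [0, 0, 0.102],
    [0, 0, 0.102],
    [0, 0, 0.101],
    [0, 0, 0],
    [0, 0, 0],
    [0, 0, 0],
    [0, 0, 0],
    [0, 0, 0]
  ]
}}

```text
time_s: 1.23
eef_pos: [261.9, -405.2, 201.7]
orientation: [3.123, -0.343, 0.0]
force: [0.4, -0.3, 0.0]
opening: 59.7
grasp_force: 0.0
```

Request:
{"name": "step_arm", "arguments": {
  "gripper": [60, 60, 60, 60, 60, 60, 60, 60, 60, 60],
  "slide": [
    [17, -32, 0],
    [17, -32, 0],
    [17, -32, 0],
    [17, -32, 0],
    [17, -32, 5],
    [17, -32, 10],
    [17, -32, 15],
    [17, -32, 20],
    [17, -32, 20],
    [17, -32, 20]
  ],
  "angular": [
    [0, 0, 0],
    [0, 0, 0],
    [0, 0, 0],
    [0, 0, 0],
    [0, 0, 0],
    [0, 0, 0],
    [0, 0, 0],
    [0, 0, 0],
    [0, 0, 0],
    [0, 0, 0]
  ]
}}

```text
time_s: 2.07
eef_pos: [497.5, -129.2, 111.0]
orientation: [3.123, -0.342, 0.001]
force: [0.3, -1.2, 0.5]
opening: 60.0
grasp_force: 0.0
```

```bash
python3 plan.py "[502.5,-126.5,36]"
python3 - <<'E'
from h import *
s=cams.capture('side');cv2.imwrite('pics/side1.png',cv2.resize(s[100:240,180:330,::-1],None,fx=4,fy=4,interpolation=cv2.INTER_CUBIC))
E
```

```text
t 2.0667 pos [ 497.5 -129.2  111. ] f [ 0.3 -1.2  0.5] open 60.043653937630395 J [-0.48  0.41  1.54 -0.    1.19  1.3 ]
turn [ 0.    -0.001 -0.   ] slide after turn [ 4.3 -3.8 75. ] track in tool [1. 0. 0.]
```

View pics/side1.png

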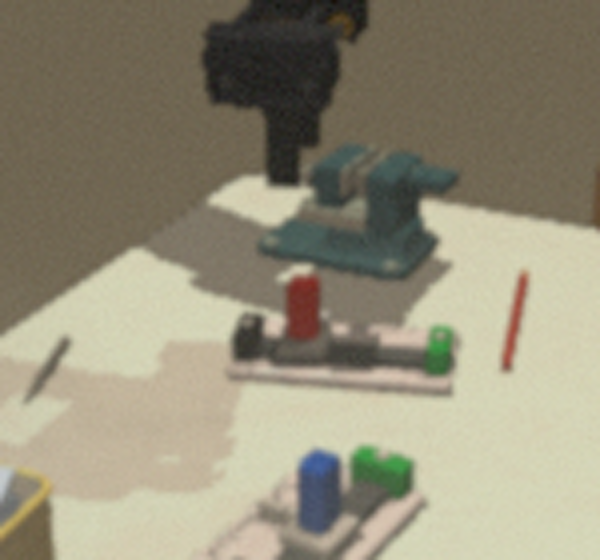

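The fingers are above the red grip (tips at crop (285,185), grip top at (302,278)). I'll check that against the calibration projection before descending.

```bash
python3 - <<'E'
from h import *
c=cams.get_calibration('side');Rm=R.from_rotvec(c['orientation'])
def pr(p):
    q=c['mtx']@Rm.inv().apply(np.array(p)-c['origin']);u=q[:2]/q[2];return u.round(1),((u-[180,100])*4).round()
p=state()['eef_pos'];m=R.from_rotvec(state()['orientation']).as_matrix()
print(p.round(1));
for k in(-37,-30,30,37):print(k,pr(p+m[:,1]*k))
print('grip top',pr([502.5,-126.5,67]))
E
```

```text
[ 498.6 -124.4  107.3]
-37 (array([256. , 149.9]), array([304., 199.]))
-30 (array([255.5, 150.9]), array([302., 203.]))
30 (array([251.7, 159.9]), array([287., 239.]))
37 (array([251.2, 161. ]), array([285., 244.]))
grip top (array([255.4, 169.7]), array([301., 279.]))
```

The tips should project to about (286,240) in the crop, but the visible finger ends at 185. I'll take a new picture from both cameras before going lower.

```bash
python3 - <<'E'
from h import *
s=cams.capture('side');t=cams.capture('top')
a=cv2.resize(s[110:200,210:300],(400,400),interpolation=cv2.INTER_CUBIC);b=cv2.resize(t[150:240,165:255],(400,400),interpolation=cv2.INTER_CUBIC)
cv2.imwrite('pics/both2.png',np.hstack([a,b])[:,:,::-1]);print(state()['eef_pos'])
E
```

```text
[ 496.73065402 -128.85372462  110.28851741]
```

View pics/both2.png

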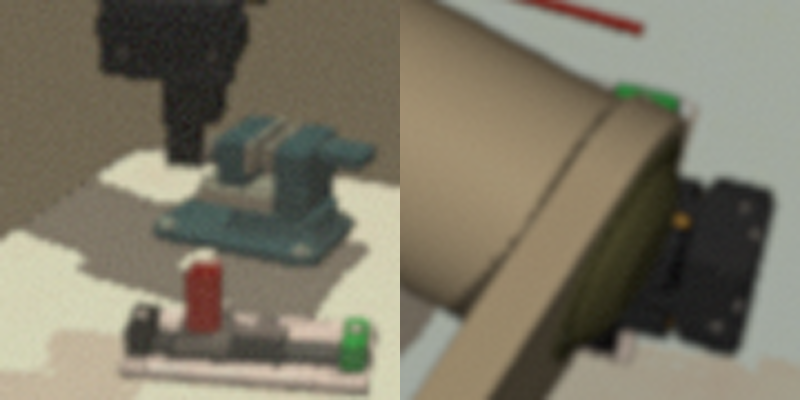

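Side view: finger tip at image px (251.5,146.5), gripper body bottom at row ~127. I'll compare those with the projected gripper dimensions. The red grip top is at (256,169).

```bash
python3 - <<'E'
from h import *
def pr(n,p):
    c=cams.get_calibration(n);q=c['mtx']@R.from_rotvec(c['orientation']).inv().apply(np.array(p)-c['origin']);return (q[:2]/q[2]).round(1)
for i in range(3):
    s=state();print(s['time_s'],s['eef_pos'].round(1))
p=np.array([496.6,-129.,110.5]);m=R.from_rotvec(s['orientation']).as_matrix()
for x,y,z in[(0,37,0),(0,-37,0),(-37,93,-64),(37,93,-64),(37,93,-150)]:
    q=p+m@[x,y,z];print((x,y,z),q.round(),'side',pr('side',q),'top',pr('top',q))
for h in(0,20,40):print(h,pr('side',p+m@[0,45,-h]),pr('top',p+m@[0,93,-64-h]))
E
```

```text
2.2167 [ 496.7 -128.9  110.3]
2.2167 [ 496.7 -128.9  110.3]
2.2167 [ 496.7 -128.9  110.3]
(0, 37, 0) [ 489. -165.  110.] side [250.5 160.5] top [222.6 212. ]
(0, -37, 0) [504. -93. 111.] side [255.3 149.4] top [189.6 204.2]
(-37, 93, -64) [ 441. -212.  175.] side [229.8 143.4] top [242.6 233.7]
(37, 93, -64) [ 513. -228.  174.] side [262.2 145.1] top [251.3 197.3]
(37, 93, -150) [ 513. -228.  260.] side [262.3 107. ] top [250.4 190.6]
0 [249.9 161.8] [247.  215.3]
20 [249.8 154.3] [246.7 214.5]
40 [249.7 146.5] [246.3 213.5]
```

Both the fingers and the body appear about 37 mm higher than the reported pose, while the gauge agrees with the calibration. I'll align, go down partway to a height that is safe either way, and check again.

Request:
{"name": "step_arm", "arguments": {
  "gripper": [60, 60, 60, 60, 60],
  "slide": [
    [2.5, -1.5, 0],
    [2.5, -2, 15],
    [0, 0, 15],
    [0, 0, 15],
    [0, 0, 0]
  ],
  "angular": [
    [0, 0, 0],
    [0, 0, 0],
    [0, 0, 0],
    [0, 0, 0],
    [0, 0, 0]
  ]
}}

```text
time_s: 2.63
eef_pos: [500.9, -129.4, 65.4]
orientation: [-3.122, 0.345, 0.004]
force: [0.3, -0.4, -0.5]
opening: 59.9
grasp_force: 0.0
```

```bash
python3 plan.py "[502.5,-126.5,36]"; python3 - <<'E'
from h import *
s=cams.capture('side')
cv2.imwrite('pics/s3.png',cv2.resize(s[100:200,200:310,::-1],None,fx=5,fy=5,interpolation=cv2.INTER_CUBIC))
E
```

```text
t 2.6333 pos [ 500.9 -129.4   65.4] f [ 0.3 -0.4 -0.5] open 59.92356802367733 J [-0.48  0.47  1.59 -0.    1.08  1.31]
turn [-0.001  0.003 -0.002] slide after turn [ 1.  -3.2 29.4] track in tool [1. 0. 0.]
```

View pics/s3.png

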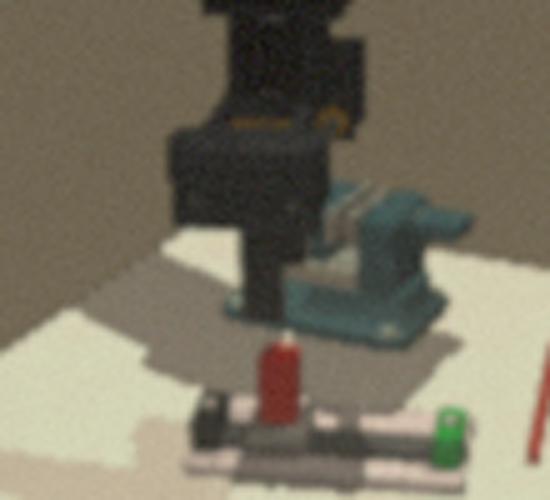

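Finger tip at image px (252.6,163.6), where the report predicts row ≈178, so the same offset shows again. Reported z=36 is safe under either reading, so I'll go there and look again.

Request:
{"name": "step_arm", "arguments": {
  "gripper": [60, 60, 60, 60],
  "slide": [
    [0.5, -2, 10],
    [0, 0, 10],
    [0, 0, 9],
    [0, 0, 0]
  ],
  "angular": [
    [0, 0, 0],
    [0, 0, 0],
    [0, 0, 0],
    [0, 0, 0]
  ]
}}

```text
time_s: 3.02
eef_pos: [502.5, -126.7, 36.7]
orientation: [-3.122, 0.343, 0.002]
force: [-1.1, 0.5, 0.4]
opening: 60.0
grasp_force: 0.0
```

```bash
python3 plan.py "[502.5,-126.5,36]"; python3 - <<'E'
from h import *
s=cams.capture('side')
cv2.imwrite('pics/s4.png',cv2.resize(s[100:200,200:310,::-1],None,fx=5,fy=5,interpolation=cv2.INTER_CUBIC))
E
```

```text
t 3.0167 pos [ 502.5 -126.7   36.7] f [-1.1  0.5  0.4] open 59.951717335245526 J [-0.48  0.51  1.62  0.    1.01  1.31]
turn [-0.     0.002 -0.001] slide after turn [-0.  -0.2  0.7] track in tool [1. 0. 0.]
```

View pics/s4.png

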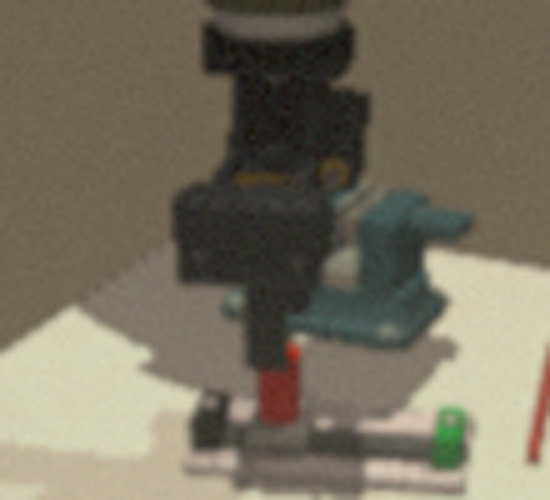

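Tip at image px (253,173), again about 15 px above prediction. Closing the fingers settles it harmlessly: they either stop at 18 mm on the grip or shut above it.

Request:
{"name": "step_arm", "arguments": {
  "gripper": [10, 10, 10, 10, 10, 10, 10, 10],
  "slide": [
    [0, 0, 0],
    [0, 0, 0],
    [0, 0, 0],
    [0, 0, 0],
    [0, 0, 0],
    [0, 0, 0],
    [0, 0, 0],
    [0, 0, 0]
  ],
  "angular": [
    [0, 0, 0],
    [0, 0, 0],
    [0, 0, 0],
    [0, 0, 0],
    [0, 0, 0],
    [0, 0, 0],
    [0, 0, 0],
    [0, 0, 0]
  ],
  "force": 10
}}

```text
time_s: 3.73
eef_pos: [503.0, -126.6, 37.7]
orientation: [-3.123, 0.342, 0.0]
force: [0.6, 0.3, -0.7]
opening: 10.3
grasp_force: 0.0
```

The fingers shut on air, so the tips really are about 37 mm above the reported height. I'll reopen and descend by the camera, watching force.

Request:
{"name": "step_arm", "arguments": {
  "gripper": [60, 60, 60, 60, 60, 60, 60, 60, 60],
  "slide": [
    [0, 0, 0],
    [0, 0, 0],
    [0, 0, 0],
    [0, 0, 0],
    [0, 0, 0],
    [0, 0, 6],
    [0, 0, 6],
    [0, 0, 6],
    [0, 0, 0]
  ],
  "angular": [
    [0, 0, 0],
    [0, 0, 0],
    [0, 0, 0],
    [0, 0, 0],
    [0, 0, 0],
    [0, 0, 0],
    [0, 0, 0],
    [0, 0, 0],
    [0, 0, 0]
  ]
}}

```text
time_s: 4.48
eef_pos: [502.3, -126.3, 18.2]
orientation: [-3.122, 0.342, 0.004]
force: [-0.1, -0.6, 0.0]
opening: 60.0
grasp_force: 0.0
```

Request:
{"name": "step_arm", "arguments": {
  "gripper": [60, 60, 60, 60, 60],
  "slide": [
    [0, 0, 4],
    [0, 0, 4],
    [0, 0, 4],
    [0, 0, 4],
    [0, 0, 0]
  ],
  "angular": [
    [0, 0, 0],
    [0, 0, 0],
    [0, 0, 0],
    [0, 0, 0],
    [0, 0, 0]
  ]
}}

```text
time_s: 4.9
eef_pos: [502.7, -126.5, 2.9]
orientation: [-3.122, 0.342, 0.002]
force: [-0.1, -0.9, -0.2]
opening: 59.9
grasp_force: 0.0
```

```bash
python3 plan.py "[502.5,-126.5,3]"; python3 - <<'E'
from h import *
s=cams.capture('side')
cv2.imwrite('pics/s5.png',cv2.resize(s[100:200,200:310,::-1],None,fx=5,fy=5,interpolation=cv2.INTER_CUBIC))
E
```

```text
t 4.9 pos [ 502.7 -126.5    2.9] f [-0.1 -0.9 -0.2] open 59.90960864618981 J [-0.48  0.56  1.65 -0.    0.92  1.31]
turn [-0.     0.001 -0.   ] slide after turn [-0.2  0.  -0.1] track in tool [1. 0. 0.]
```

View pics/s5.png

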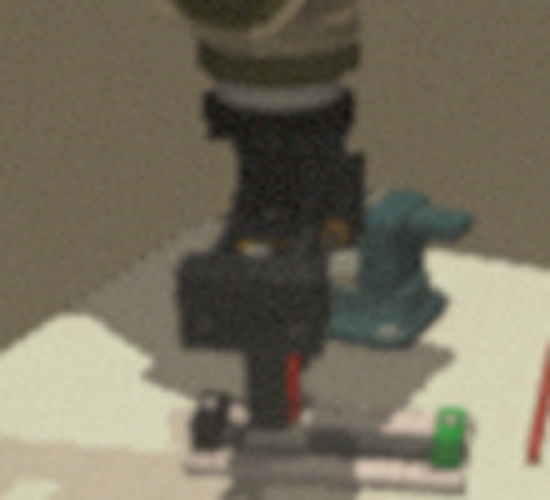

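The near finger now stands beside the red grip, tip at row ≈185 (real z ≈ 42), with no contact force. Closing.

Request:
{"name": "step_arm", "arguments": {
  "gripper": [10, 10, 10, 10, 10, 10, 10, 10],
  "slide": [
    [0, 0, 0],
    [0, 0, 0],
    [0, 0, 0],
    [0, 0, 0],
    [0, 0, 0],
    [0, 0, 0],
    [0, 0, 0],
    [0, 0, 0]
  ],
  "angular": [
    [0, 0, 0],
    [0, 0, 0],
    [0, 0, 0],
    [0, 0, 0],
    [0, 0, 0],
    [0, 0, 0],
    [0, 0, 0],
    [0, 0, 0]
  ],
  "force": 15
}}

```text
time_s: 5.62
eef_pos: [503.2, -125.9, 3.7]
orientation: [-3.121, 0.343, -0.001]
force: [1.9, 5.7, 1.3]
opening: 17.9
grasp_force: 15.0
```

Gripped at 17.9 mm, which matches the grip's 18 mm width. Sliding towards green.

Request:
{"name": "step_arm", "arguments": {
  "gripper": [10, 10, 10, 10, 10, 10, 10, 10, 10, 10],
  "slide": [
    [3, 0, 0],
    [6, 0, 0],
    [6, 0, 0],
    [6, 0, 0],
    [6, 0, 0],
    [6, 0, 0],
    [6, 0, 0],
    [6, 0, 0],
    [5, 0, 0],
    [0, 0, 0]
  ],
  "angular": [
    [0, 0, 0],
    [0, 0, 0],
    [0, 0, 0],
    [0, 0, 0],
    [0, 0, 0],
    [0, 0, 0],
    [0, 0, 0],
    [0, 0, 0],
    [0, 0, 0],
    [0, 0, 0]
  ]
}}

```text
time_s: 6.45
eef_pos: [553.1, -137.3, 3.7]
orientation: [-3.122, 0.342, -0.002]
force: [3.3, 5.2, 1.5]
opening: 17.9
grasp_force: 15.0
```

Request:
{"name": "step_arm", "arguments": {
  "gripper": [10, 10, 10, 10, 10, 10],
  "slide": [
    [3, 0, 0],
    [3, 0, 0],
    [2, 0, 0],
    [2, 0, 0],
    [2, 0, 0],
    [0, 0, 0]
  ],
  "angular": [
    [0, 0, 0],
    [0, 0, 0],
    [0, 0, 0],
    [0, 0, 0],
    [0, 0, 0],
    [0, 0, 0]
  ]
}}

```text
time_s: 6.95
eef_pos: [564.1, -139.8, 3.7]
orientation: [-3.122, 0.342, -0.001]
force: [1.3, 5.8, 2.1]
opening: 17.7
grasp_force: 15.0
```

Request:
{"name": "step_arm", "arguments": {
  "gripper": [10, 10, 10, 10],
  "slide": [
    [1.5, 0, 0],
    [1.5, 0, 0],
    [1, 0, 0],
    [0, 0, 0]
  ],
  "angular": [
    [0, 0, 0],
    [0, 0, 0],
    [0, 0, 0],
    [0, 0, 0]
  ]
}}

```text
time_s: 7.28
eef_pos: [567.9, -140.7, 3.8]
orientation: [-3.122, 0.342, -0.0]
force: [0.5, 5.0, 2.4]
opening: 18.3
grasp_force: 15.0
```

Request:
{"name": "step_arm", "arguments": {
  "gripper": [10, 10, 10, 10],
  "slide": [
    [1, 0, 0],
    [1, 0, 0],
    [1, 0, 0],
    [0, 0, 0]
  ],
  "angular": [
    [0, 0, 0],
    [0, 0, 0],
    [0, 0, 0],
    [0, 0, 0]
  ]
}}

```text
time_s: 7.62
eef_pos: [568.0, -140.7, 3.6]
orientation: [-3.122, 0.341, 0.01]
force: [-11.3, 5.8, 10.3]
opening: 17.9
grasp_force: 15.0
```

It no longer advances and there is −11 N along the track: the hard stop, 66 mm from the start as computed. I'll relax, open, rise and verify.

Request:
{"name": "step_arm", "arguments": {
  "gripper": [10, 10, 50, 50, 50, 50, 50, 50],
  "slide": [
    [-1.5, 0, 0],
    [-1, 0, 0],
    [0, 0, 0],
    [0, 0, 0],
    [0, 0, 0],
    [0, 0, 0],
    [0, 0, 0],
    [0, 0, 0]
  ],
  "angular": [
    [0, 0, 0],
    [0, 0, 0],
    [0, 0, 0],
    [0, 0, 0],
    [0, 0, 0],
    [0, 0, 0],
    [0, 0, 0],
    [0, 0, 0]
  ]
}}

```text
time_s: 8.28
eef_pos: [568.0, -141.2, 3.6]
orientation: [3.123, -0.342, -0.0]
force: [0.4, -0.2, -0.0]
opening: 49.7
grasp_force: 0.0
```

Request:
{"name": "step_arm", "arguments": {
  "gripper": [50, 50, 50, 50, 50, 50, 50, 50],
  "slide": [
    [0, 0, -10],
    [0, 0, -20],
    [0, 0, -25],
    [0, 0, -25],
    [0, 0, -25],
    [0, 0, -25],
    [0, 0, -20],
    [0, 0, 0]
  ],
  "angular": [
    [0, 0, 0],
    [0, 0, 0],
    [0, 0, 0],
    [0, 0, 0],
    [0, 0, 0],
    [0, 0, 0],
    [0, 0, 0],
    [0, 0, 0]
  ]
}}

```text
time_s: 8.95
eef_pos: [569.5, -141.7, 158.7]
orientation: [3.12, -0.342, 0.012]
force: [-0.2, -0.5, 0.5]
opening: 49.8
grasp_force: 0.0
```

```bash
python3 - <<'E'
from h import *
s=cams.capture('side');cv2.imwrite('pics/s6.png',cv2.resize(s[100:270,200:330,::-1],None,fx=3.5,fy=3.5,interpolation=cv2.INTER_CUBIC))
r=blob(s,(0,140,60),(8,255,255),(240,160,300,195));print(r,atz('side',r[0],48))
E
```

```text
(array([280.34065934, 178.31868132]), 91, (np.int64(277), np.int64(283), np.int64(171), np.int64(185))) [ 566.99726338 -143.58010455   48.        ]
```

View pics/s6.png

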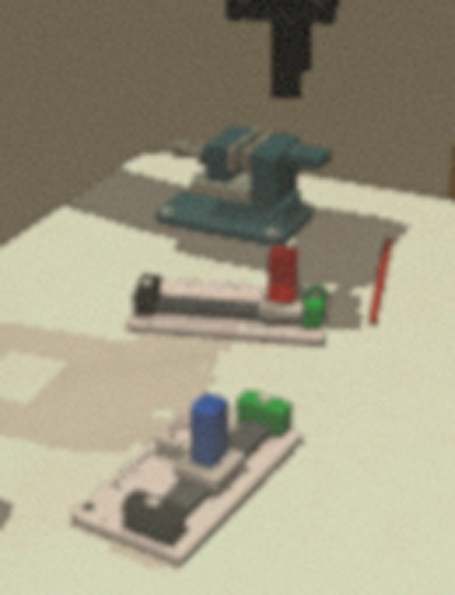

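The red carriage sits against the green block, with the red grip at crop (283,275). The gripper is clear above it, and the blue gauge is unchanged.

```bash
python3 -c "
from station import order
print(order.sign_off())"
```

```text
the job is handed in; nothing more can be done
None
```

I slid the red grip to its hard stop at the green block and let go of it, left the blue gauge untouched with the gripper clear, and handed the job in; sign-off returned no verdict.

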